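# Unload the marking nest into the bin at the bench edge

### The arm

A 7-joint arm with a two-finger parallel gripper is mounted at the origin on a cart in front of the work surface, level with it; the furniture and walls round the work are solid. World frame = base frame: x ahead of the robot, y to its left, z up, the work surface at z = 0. Lengths are in m, angles in rad, forces in N, time in s.
With the tool pointing down it reaches from about 0.425 to 0.875 m from the base axis. Payload 4.7 kg.
Tool frame: the origin (TCP) lies between the finger pads; the fingertips stand 11 mm ahead of it and the grasp point (between the pads) lies 8 mm behind it; z points along the fingers, y is the direction in which the jaws open and shut (so a half turn about z gives the same grasp; the last joint's range is limited). The gripper opens to 87 mm and grips with 3 to 60 N. Pads are 19 mm wide; open, the fingers measure 117 mm over their backs; the gripper's body (75 mm by 190 mm) begins 51 mm behind the grasp point.
Start: joints at [-1.238, 0.321, -0.07, 1.45, 0.023, 1.371, -0.057], TCP at [0.204, 0.617, 0.234] pointing down, gripper open.
Joint ranges: [-2.86, 2.86], [-0.3, 2.09], [-1.38, 1.24], [0.06, 2.45], [-1.56, 4.7], [0.09, 2.05], [-2.69, 2.69]. Speed limits (rad/s): [2.57, 2.57, 3.14, 3.14, 3.14, 3.14, 3.14].

### API

Orientations are given as a rotation vector (axis times angle).
In Python, from bench import ctrl gives the robot as it stands.
- The arm moves only by the tool servo_tool, never from a script. Its argument "series" is a list of rows, each an object with "travel": the shift along the tool's x, y, z in m, a list of three; "angular": the turn, a rotation vector about the tool's x, y, z in rad, a list of three. A call has 1 to 5 rows; each row shifts and turns the commanded pose from where the row before left it, along the tool's axes as they then stand; what a row does not reach is not made up. A row lasts 1/10 s, in which the tool goes at most 50 mm and 8.59 degrees, less where a joint would pass 70% of its speed; a pose out of reach is approached as far as the arm can. A call with a gripper value outside its range is refused whole. "claw" is the finger opening in m, from 0 to 0.087, set as the call begins (left out, the last holds). The fingers move at their own pace and stop on an object; "squeeze" is the grip in N (left out, the last holds). Time passes only in rows, so rows that do not move let the fingers close. It gives the time, the measured TCP pose, the force and the opening at its end, in the units of the state.
- ctrl.get_state(): the state, without advancing time (a new reading comes with each control period).
- ctrl.get_image(name): name is "side" or "top" or "wrist"; returns the picture (420x560x3 uint8, red, green, blue); there is no depth.
- ctrl.calibration(name): a dict with "fx", "fy", "cx", "cy" (pixels), "distortion" ([k1, k2, p1, p2, k3] as OpenCV has them; the pictures are not rectified), "rvec" (rotation vector, rad) and "tvec" (3), from world to camera coordinates, as OpenCV has them. Camera axes: x right, y down, z forward; pixel columns grow to the right and rows downward; lengths in m; the calibration is good to about 2 mm. A picture is of the moment at which its call begins: read the wrist's pose just before it. calibration takes no time and is no camera call; for the wrist camera it gives the pose at the moment of the call.
- ctrl.close_job(): hands the job in, once; it reports no verdict.
The state is a dict: "time": time; "joint_positions": joint angles; "qd": joint speeds; "joint_torque": joint torques, N m; "position": TCP position; "tool_rot": TCP orientation; "ft_force": force on the tool from outside, world axes, zero at the start; "torque": the same for the moment, N m; "grip_width": opening from 0.0 (shut) to 1.0 (fully open).
Only numpy, scipy, OpenCV 4.12 (cv2) and the standard library are available. Lean on these libraries where they do the work, as an engineer would, in place of code of your own. Each camera call takes 0.05 s, during which the arm holds its last target.

### The job

The flat blank in the marking nest at the right-hand edge of the bench is marked out and finished. Swing the nest's end gate fully open, slide the blank along its guides and out of the mouth so that it drops into the sheet-metal bin hung below, then swing the gate shut again for the next one. The blank lies under the guide lips against a back stop, so it has to be started by pressing a fingertip on its face and dragging it; how hard depends on how its spring plungers are set, so go by feel, but once it is on the move keep under 20 N (35 N at the first touch) or its face is scored. Leave the spare blank and the tools on the bench where they are.

Things in the scene. Friction and masses are not known exactly. Their poses are not given: they have to be found in the camera images.
- nest: Marking nest fixed at the bench's right-hand edge. Grey base plate 104 (x) x 130 (y) x 12 mm; origin at the plate's underside, 75 mm from the mouth end and 55 mm from the rear end; z up, axes as the world's at yaw 0. The guides run along its own y, the mouth is at y = -75 mm. It stands on levelling feet, so its height varies by some mm.
- nest_mouth (a point): Middle of the mouth's edge, on the top face of the base plate; it overhangs the bench edge. What slides past it in the nest's -y direction falls into the bin.
- guides (a point): On the base plate's top face, in the middle of the channel, above the nest's origin. Dark rails' inner faces at x = +-31.5 mm, 7 mm high, y -55 to +57 mm; lips on them, top 11 mm over the base plate, reach in to x = +-26.5 mm, y -32 to +28 mm, 2 mm above the blank. Two spring plungers in the +x rail press the blank sideways with 1.5 to 3 N each, set anew each day. Oiled steel, friction 0.15.
- back_stop (a point): Top centre of the back stop, a block 60 (x) x 14 (y) mm and 10 mm high over the base plate, just behind the blank (its front face at the nest's y = +28 mm).
- blank_center (a point): Centre (half-way up) of the finished blank: bright metal plate 60 (x) x 80 (y) x 5 mm, 0.19 kg, flat on the base plate, 1.5 mm play each side; its +y end 1.5 to 3.5 mm from the back stop. Dragging it takes from 4 up to 12 N of fingertip pressure on its face; once it has moved 4 mm, more than 20 N from the fingers scores it (35 N before). Drawn out some 40 mm, a finger fits behind its end.
- gate (a joint): Gate angle in rad: 0 shut across the mouth, at most 1.9 open; from 1.5 the blank passes. It turns about a vertical screw at the mouth's robot side; opening, its free end swings from the nest's +x outward to -y, over the bin (clockwise from above). It stays where it is left (about 1 N at the post). Bar 86 x 17 mm, top 9 mm over the base plate.
- gate_post (a point): On the axis of the gate's upright round bright handle post, 24 mm over the base plate: post 10 mm thick, from 9 to 39 mm over the base plate, 75 mm from the hinge axis, towards the nest's +x when shut. It moves with the gate.
- gate_hinge (a point): The gate's vertical hinge axis at the height of the base plate's top face; at (-43, -66) mm in the nest's x, y. The screw head stands 15 mm over the base plate.
- bin: Open grey sheet-metal bin in a cradle below the mouth: 110 (x) x 150 (y) x 75 mm, 3 mm walls and floor; origin at the centre of its underside. Its rim is 56 mm below the base plate's top face, its +y wall 15 mm inboard of the mouth's edge. Fixed to the nest.
- spare_blank_center (a point): Centre of a second, identical blank lying on the open bench: leave it.
- punch_center (a point): Centre of a round black steel drift punch, 14 x 190 mm, lying on the bench: leave it.
- square_center (a point): A try square, 75 x 131 x 24 mm, lying on the bench: leave it.

How it is judged:
On the way, in this order (a step that is already met when the one before it is completed fails the run):
1. The gate is swung clear of the mouth (beyond 1.2 rad) (value of joint gate above 1.2 rad), for 0.1 s.
2. The blank has dropped into the bin (x of blank_center in the frame of bin between -0.053 and 0.053 m and y of blank_center in the frame of bin between -0.073 and 0.073 m and z of blank_center in the frame of bin between 0 and 0.065 m), for 0.2 s.
At the end, for the whole second after the job is handed in: The blank lies at rest inside the bin (its centre between the bin's walls and below its rim) and the gate is shut again (less than 0.12 rad) (all of step 2 and linear speed of blank below 0.05 m/s and value of joint gate below 0.12 rad); the robot touches nothing.
It fails at once if The fingers press on the blank with more than 20 N after it has moved over 4 mm from its place (distance of blank_center from where it was at the start of the episode above 0.004 m and contact force between the fingers and blank above 20 N).
It fails at once if The fingers press on the blank with more than 35 N (contact force between the fingers and blank above 35 N).
It fails at once if The spare blank, punch or try square is moved more than 3 cm (distance of any of spare_blank_center, punch_center, square_center from where it was at the start of the episode above 0.03 m).
It also fails if it takes over 72 s, if anything falls off the work surface, if the arm or the gripper's body presses on something with over 40 N, if the wrist force passes 120 N, or if a joint passes its speed limit or range.

## Working session

There is one attempt and no reset: what is moved stays moved. The work goes in short steps, Python scripts to look and compute and a tool call to move; the robot and the scene stay as the last step left them, time stands still between calls to the robot, and variables do not carry over. Pictures are saved under pics/ and viewed, and the job is handed in when it is done.

Besides the shell and the picture viewer there is one more tool, called after "Call:" in YAML: its name, and indented under it one key for each argument. servo_tool: Moves the arm, as the interface text tells. Its arguments: {"type":"object","properties":{"series":{"type":"array","items":{"type":"object","properties":{"travel":{"type":"array","items":{"type":"number"}},"angular":{"type":"array","items":{"type":"number"}}}}},"claw":{"type":"number"},"squeeze":{"type":"number"}},"required":["series"]}

```bash
mkdir -p pics; ls; python3 - <<'E'
from bench import ctrl
import cv2
s=ctrl.get_state();print(s)
for n in("side","top","wrist"):
    c=ctrl.calibration(n);print(n,c)
    cv2.imwrite(f"pics/{n}0.png",cv2.cvtColor(ctrl.get_image(n),cv2.COLOR_RGB2BGR))
E
```

```text
pics
{'time': 0.0, 'joint_positions': array([-1.2378751 ,  0.32185526, -0.07005762,  1.45170382,  0.0225647 ,
        1.37079817, -0.05689048]), 'qd': array([-2.55290584e-05,  1.26806627e-03, -4.14397834e-04,  1.53418496e-03,
       -9.24605834e-04,  8.62228866e-04,  4.85463836e-04]), 'joint_torque': array([-5.91866155e-04, -4.91303337e+01, -4.03946433e-01, -3.12530279e+01,
       -6.37592515e-02,  4.38487914e-02,  1.87615096e-04]), 'position': array([0.20362017, 0.61670597, 0.23242586]), 'tool_rot': array([-4.98633996e-01, -3.10152288e+00,  3.08436104e-03]), 'ft_force': array([ 0.01879625, -0.37572384,  0.35988692]), 'torque': array([ 0.01115813,  0.03511006, -0.01167253]), 'grip_width': 0.9967479926214509}
side {'fx': 400.96074990698963, 'fy': 400.96074990698963, 'cx': 285.2695137345639, 'cy': 206.77858780410094, 'distortion': array([-0.07688247,  0.        ,  0.        ,  0.        ,  0.        ]), 'rvec': array([ 0.53693225, -2.56535676,  1.35090992]), 'tvec': array([0.50774457, 0.17113723, 0.58305098])}
top {'fx': 401.47829207916044, 'fy': 401.47829207916044, 'cx': 280.36486160920896, 'cy': 207.86927138141215, 'distortion': array([-0.06242476,  0.        ,  0.        ,  0.        ,  0.        ]), 'rvec': array([ 2.15617013, -2.18283846,  0.17698164]), 'tvec': array([-0.08649006,  0.61038413,  0.78185806])}
wrist {'fx': 316.41843102821855, 'fy': 316.41843102821855, 'cx': 273.6375045087747, 'cy': 211.6183496483165, 'distortion': array([-0.0136945,  0.       ,  0.       ,  0.       ,  0.       ]), 'rvec': array([-2.3767585 , -1.72076674, -0.20959838]), 'tvec': array([-0.64887736, -0.03032362,  0.38912616])}
```

View pics/side0.png

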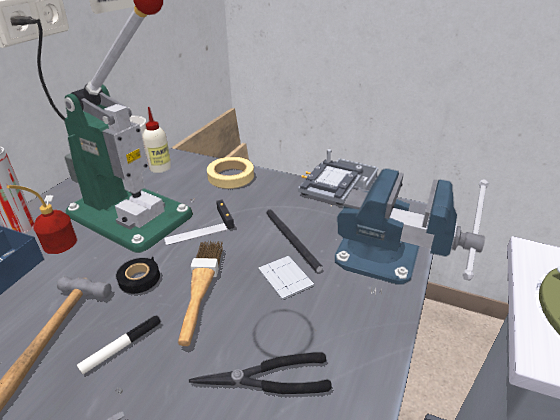

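View pics/top0.png

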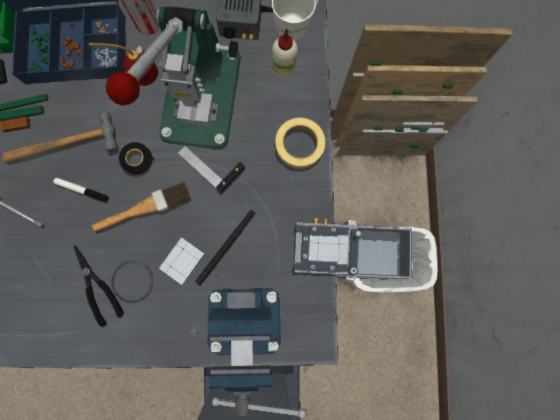

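View pics/wrist0.png

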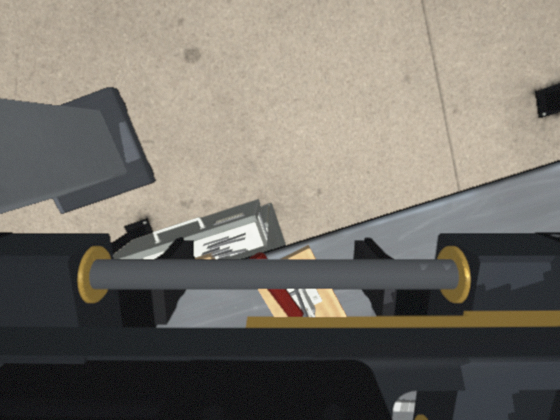

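```bash
cat > h.py <<'E'
import numpy as np,cv2
from bench import ctrl
def cam(n): 
    c=ctrl.calibration(n);K=np.array([[c['fx'],0,c['cx']],[0,c['fy'],c['cy']],[0,0,1.]])
    return K,np.array(c['distortion']),np.array(c['rvec']),np.array(c['tvec'])
def proj(n,P,C=None):
    K,d,r,t=C or cam(n);return cv2.projectPoints(np.array(P,float).reshape(-1,3),r,t,K,d)[0].reshape(-1,2)
def ray(n,px,C=None):
    K,d,r,t=C or cam(n);u=cv2.undistortPoints(np.array(px,float).reshape(-1,1,2),K,d).reshape(-1,2)
    R=cv2.Rodrigues(r)[0];o=-R.T@t;D=np.c_[u,np.ones(len(u))]@R
    return o,D
def onz(n,px,z,C=None):
    o,D=ray(n,px,C);return o+D*((z-o[2])/D[:,2:3])
def crop(n,x0,y0,x1,y1,f,out,img=None):
    if img is None: img=cv2.cvtColor(ctrl.get_image(n),cv2.COLOR_RGB2BGR)
    cv2.imwrite(out,cv2.resize(img[y0:y1,x0:x1],None,fx=f,fy=f,interpolation=cv2.INTER_CUBIC))
E
python3 - <<'E'
from h import *
print(onz("top",[(20,20),(540,20),(338,360),(325,250),(180,260),(240,320)],0))
t=cv2.imread("pics/top0.png");crop("top",285,205,445,305,5,"pics/top0c.png",t)
t=cv2.imread("pics/side0.png");crop("top",290,140,390,215,8,"pics/side0c.png",t)
E
```

```text
[[ 1.06607611  0.51036026  0.        ]
 [ 1.07470379 -0.74184569  0.        ]
 [ 0.29407263 -0.21082598  0.        ]
 [ 0.52296842 -0.18941751  0.        ]
 [ 0.50582939  0.1181585   0.        ]
 [ 0.38007367 -0.0079228   0.        ]]
```

View pics/top0c.png

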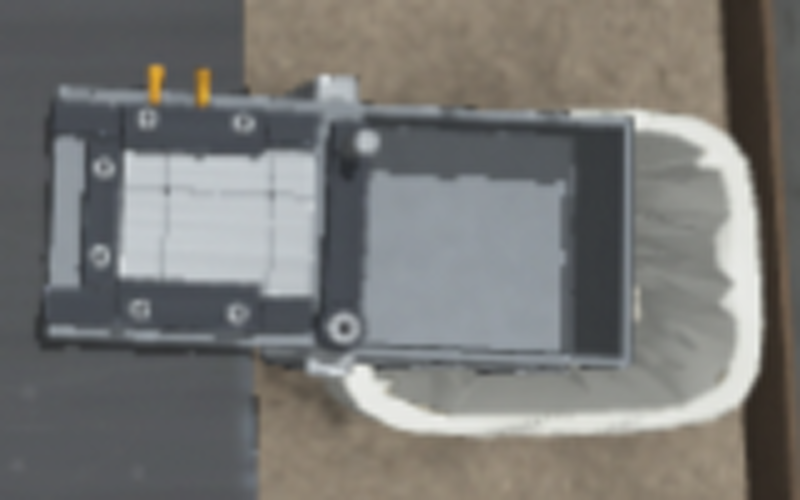

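View pics/side0c.png

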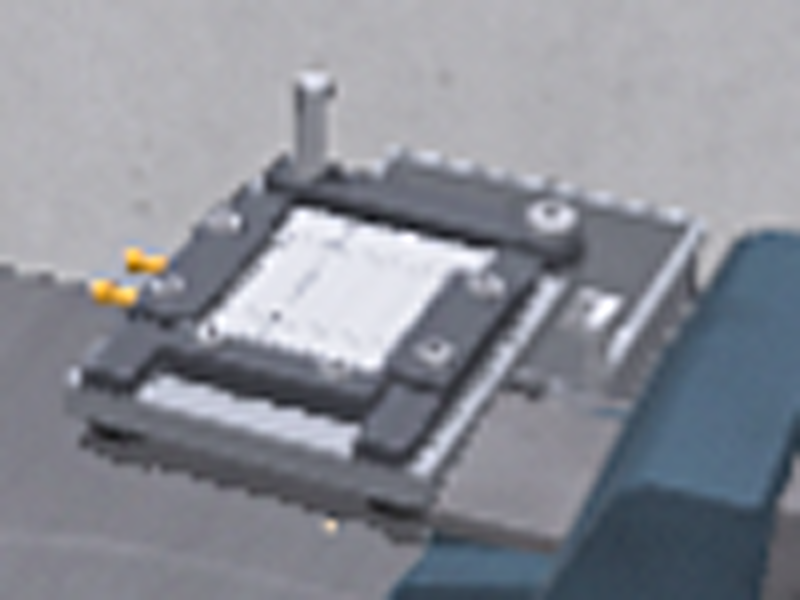

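```bash
cat > fit.py <<'E'
from h import *
from scipy.optimize import least_squares
T=[((-43,-66,27),(343,327)),((32,-66,51),(367,141)),((52,55,12),(59,88)),((-52,55,12),(46,336))]
S=[((-43,-66,27),(549,214)),((32,-66,51),(313,78)),((52,55,12),(73,376)),((-52,55,12),(430,473))]
Ct,Cs=cam("top"),cam("side")
pt=np.array([p for p,_ in T])/1e3;ps=np.array([p for p,_ in S])/1e3
ut=np.array([u for _,u in T])/5+[285,205]-.4;us=np.array([u for _,u in S])/8+[290,140]-.45
def w(q,p):
    c,s=np.cos(q[3]),np.sin(q[3]);return p@np.array([[c,s,0],[-s,c,0],[0,0,1]])+q[:3]
def res(q): return np.r_[(proj("top",w(q,pt),Ct)-ut),(proj("side",w(q,ps),Cs)-us)].ravel()
r=least_squares(res,[.53,-.2,.01,0],loss='soft_l1');q=r.x
print(q,np.round(r.fun.reshape(-1,2),2))
for n,p in dict(hinge=(-43,-66,12),post=(32,-66,36),mouth=(0,-75,12),guide=(0,0,12),stop=(0,35,22)).items(): print(n,w(q,np.array([p])/1e3).round(4))
np.save("q.npy",q)
E
python3 fit.py
```

```text
[ 0.52652077 -0.17937641  0.00849584 -0.06134371] [[ 0.73  0.48]
 [-0.57  0.24]
 [-0.1  -0.21]
 [ 0.38  0.29]
 [ 0.37 -0.26]
 [-0.25  0.36]
 [-1.19 -0.  ]
 [-0.19 -0.03]]
hinge [[ 0.4796 -0.2426  0.0205]]
post [[ 0.5544 -0.2472  0.0445]]
mouth [[ 0.5219 -0.2542  0.0205]]
guide [[ 0.5265 -0.1794  0.0205]]
stop [[ 0.5287 -0.1444  0.0305]]
```

```bash
cat > plan.py <<'E'
from h import *
import sys,json
from scipy.spatial.transform import Rotation as Rn
def yawR(a): # tool y at angle a in world, z down
    y=np.array([np.cos(a),np.sin(a),0]);z=np.array([0,0,-1.]);return np.c_[np.cross(y,z),y,z]
def plan(tgts,vmax=.045,wmax=.14):
    s=ctrl.get_state();p=s['position'];R=Rn.from_rotvec(s['tool_rot']).as_matrix()
    rows=[]
    for P,a in tgts:
        P=np.array(P);Rt=yawR(a)
        d=P-p;rv=Rn.from_matrix(R.T@Rt).as_rotvec()
        n=int(max(np.ceil(np.linalg.norm(d)/vmax),np.ceil(np.linalg.norm(rv)/wmax)))
        for i in range(n):
            t=np.round(R.T@(P-p)/(n-i),4);w=np.round(Rn.from_matrix(R.T@Rt).as_rotvec()/(n-i),3)
            rows.append({"travel":t.tolist(),"angular":w.tolist()})
            p=p+R@t;R=R@Rn.from_rotvec(w).as_matrix()
    for i in range(0,len(rows),5): print(json.dumps(rows[i:i+5]))
def st():
    s=ctrl.get_state();R=Rn.from_rotvec(s['tool_rot']).as_matrix()
    print(round(s['time'],2),s['position'].round(4),'yaw',np.arctan2(R[1,1],R[0,1]).round(4),'z',R[:,2].round(4),'F',s['ft_force'].round(2),s['grip_width'])
E
python3 - <<'E'
from plan import *
st()
a=-.061
plan([((.43,.45,.234),.9),((.58,.2,.234),.45),((.554,-.247,.2),a)])
E
```

```text
0.15 [0.2037 0.6169 0.2327] yaw 1.252 z [-4.0e-04 -1.4e-03 -1.0e+00] F [-0.34 -0.19  0.21] 1.0003034265395214
[{"travel": [-0.0382, -0.0125, -0.0002], "angular": [-0.0, 0.0, 0.05]}, {"travel": [-0.0388, -0.0106, -0.0002], "angular": [-0.0, 0.0, 0.05]}, {"travel": [-0.0392, -0.0086, -0.0001], "angular": [-0.0, 0.0, 0.05]}, {"travel": [-0.0396, -0.0067, -0.0002], "angular": [-0.0, 0.0, 0.05]}, {"travel": [-0.0399, -0.0047, -0.0001], "angular": [-0.0, 0.0, 0.051]}]
[{"travel": [-0.0401, -0.0026, -0.0002], "angular": [-0.001, 0.0, 0.05]}, {"travel": [-0.0401, -0.0006, -0.0001], "angular": [-0.0, 0.0, 0.051]}, {"travel": [-0.039, -0.0147, 0.0], "angular": [-0.0, 0.0, 0.064]}, {"travel": [-0.0398, -0.0121, 0.0], "angular": [-0.0, 0.0, 0.064]}, {"travel": [-0.0405, -0.0095, 0.0], "angular": [-0.0, 0.0, 0.064]}]
[{"travel": [-0.0411, -0.0069, 0.0], "angular": [-0.0, 0.0, 0.064]}, {"travel": [-0.0414, -0.0043, 0.0], "angular": [-0.0, 0.0, 0.065]}, {"travel": [-0.0417, -0.0016, 0.0001], "angular": [-0.0, 0.0, 0.064]}, {"travel": [-0.0416, 0.001, 0.0], "angular": [-0.0, 0.001, 0.065]}, {"travel": [-0.0391, -0.0218, 0.0034], "angular": [-0.0, -0.0, 0.051]}]
[{"travel": [-0.0402, -0.0198, 0.0034], "angular": [-0.0, -0.0, 0.051]}, {"travel": [-0.0411, -0.0177, 0.0034], "angular": [-0.0, -0.0, 0.051]}, {"travel": [-0.042, -0.0156, 0.0034], "angular": [-0.0, -0.0, 0.051]}, {"travel": [-0.0427, -0.0134, 0.0034], "angular": [-0.0, -0.0, 0.051]}, {"travel": [-0.0434, -0.0112, 0.0034], "angular": [-0.0, -0.0, 0.051]}]
[{"travel": [-0.0439, -0.009, 0.0034], "angular": [-0.0, -0.0, 0.051]}, {"travel": [-0.0443, -0.0067, 0.0034], "angular": [-0.0, -0.0, 0.051]}, {"travel": [-0.0445, -0.0044, 0.0034], "angular": [-0.0, -0.0, 0.051]}, {"travel": [-0.0447, -0.0022, 0.0033], "angular": [-0.0, -0.0, 0.052]}]
```

Call:
servo_tool:
  series:
    - {"travel": [-0.0382,-0.0125,0],"angular": [0,0,0.05]}
    - {"travel": [-0.0388,-0.0106,0],"angular": [0,0,0.05]}
    - {"travel": [-0.0392,-0.0086,0],"angular": [0,0,0.05]}
    - {"travel": [-0.0396,-0.0067,0],"angular": [0,0,0.05]}
    - {"travel": [-0.04,-0.0047,0],"angular": [0,0,0.05]}
  claw: 0.04

```text
time: 0.65
position: [0.3665, 0.4967, 0.2333]
tool_rot: [-0.884, -3.014, 0.0]
ft_force: [0.3, -0.3, -0.1]
grip_width: 0.63
```

Call:
servo_tool:
  series:
    - {"travel": [-0.04,-0.0026,0],"angular": [0,0,0.05]}
    - {"travel": [-0.04,-0.0006,0],"angular": [0,0,0.05]}
    - {"travel": [-0.039,-0.0147,0],"angular": [0,0,0.064]}
    - {"travel": [-0.04,-0.012,0],"angular": [0,0,0.064]}
    - {"travel": [-0.0405,-0.0095,0],"angular": [0,0,0.064]}

```text
time: 1.15
position: [0.4954, 0.3419, 0.2332]
tool_rot: [-1.314, -2.853, 0.001]
ft_force: [1.3, 0.2, 0.5]
grip_width: 0.461
```

Call:
servo_tool:
  series:
    - {"travel": [-0.041,-0.007,0],"angular": [0,0,0.064]}
    - {"travel": [-0.0415,-0.0043,0],"angular": [0,0,0.064]}
    - {"travel": [-0.0415,-0.0016,0],"angular": [0,0,0.064]}
    - {"travel": [-0.0415,0.001,0],"angular": [0,0,0.064]}
    - {"travel": [-0.039,-0.022,0.0034],"angular": [0,0,0.051]}

```text
time: 1.65
position: [0.58, 0.1554, 0.2298]
tool_rot: [1.734, 2.618, 0.001]
ft_force: [0.6, 0.3, 0.5]
grip_width: 0.459
```

Call:
servo_tool:
  series:
    - {"travel": [-0.04,-0.02,0.0034],"angular": [0,0,0.051]}
    - {"travel": [-0.041,-0.0177,0.0034],"angular": [0,0,0.051]}
    - {"travel": [-0.042,-0.0156,0.0034],"angular": [0,0,0.051]}
    - {"travel": [-0.0427,-0.0134,0.0034],"angular": [0,0,0.051]}
    - {"travel": [-0.0434,-0.0112,0.0034],"angular": [0,0,0.051]}

```text
time: 2.15
position: [0.565, -0.0687, 0.2129]
tool_rot: [-2.053, -2.378, -0.0]
ft_force: [0.3, -0.3, -0.2]
grip_width: 0.459
```

Call:
servo_tool:
  series:
    - {"travel": [-0.044,-0.009,0.0034],"angular": [0,0,0.051]}
    - {"travel": [-0.0443,-0.0067,0.0034],"angular": [0,0,0.051]}
    - {"travel": [-0.0445,-0.0044,0.0034],"angular": [0,0,0.051]}
    - {"travel": [-0.0447,-0.0022,0.0034],"angular": [0,0,0.051]}
    - {"travel": [0,0,0],"angular": [0,0,0]}

```text
time: 2.65
position: [0.5527, -0.2545, 0.1992]
tool_rot: [2.294, 2.143, -0.008]
ft_force: [-1.5, -0.4, -0.4]
grip_width: 0.46
```

```bash
python3 - <<'E'
from plan import *
st()
C=cam("wrist");np.save("c1.npy",np.r_[C[2],C[3]])
crop("wrist",0,0,560,420,1.4,"pics/w1.png")
st()
E
```

```text
2.65 [ 0.5527 -0.2545  0.1992] yaw -0.068 z [-0.0019 -0.005  -1.    ] F [-1.49 -0.42 -0.36] 0.45979006445125
2.7 [ 0.554  -0.2503  0.1992] yaw -0.0632 z [-0.0014 -0.0018 -1.    ] F [ 0.52  0.05 -0.53] 0.4581381319703892
```

View pics/w1.png

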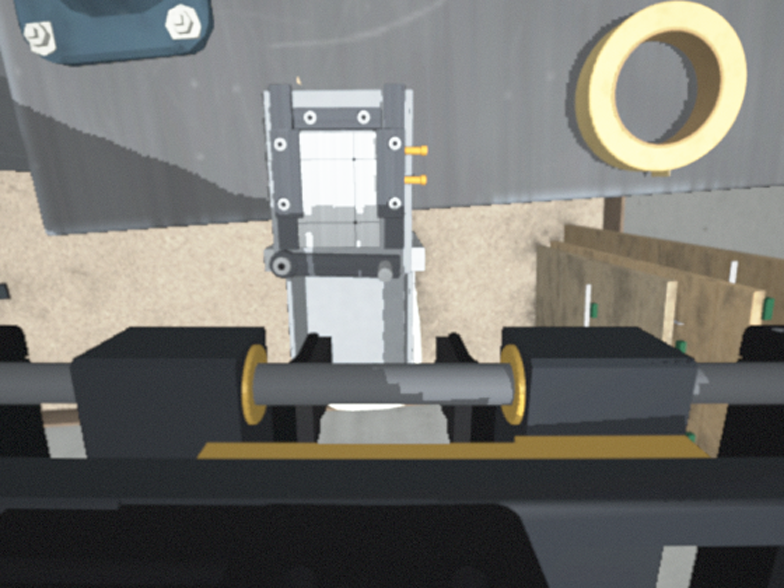

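```bash
python3 - <<'E'
from plan import *
st()
C=cam("wrist");np.save("c1.npy",np.r_[C[2],C[3]])
im=cv2.cvtColor(ctrl.get_image("wrist"),cv2.COLOR_RGB2BGR);cv2.imwrite("pics/w2.png",im)
crop("wrist",175,50,315,210,3.75,"pics/w2c.png",im)
st()
E
```

```text
2.7 [ 0.554  -0.2503  0.1992] yaw -0.0632 z [-0.0014 -0.0018 -1.    ] F [ 0.52  0.05 -0.53] 0.4581381319703892
2.75 [ 0.5552 -0.2473  0.1991] yaw -0.0589 z [-9.e-04  1.e-04 -1.e+00] F [-0.37  0.13  0.41] 0.46030942563155125
```

View pics/w2c.png

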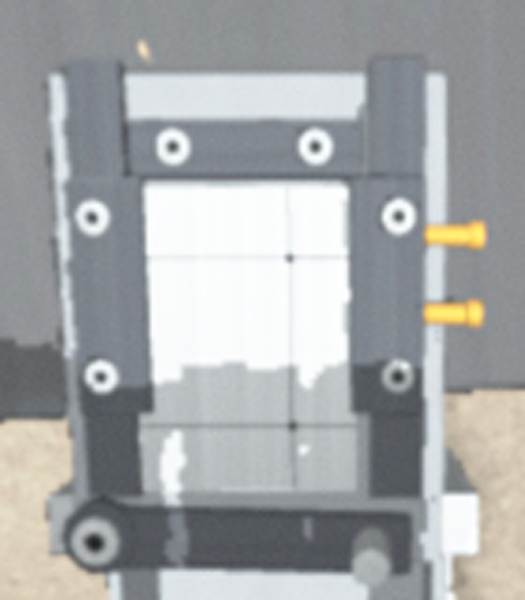

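```bash
cat >> fit.py <<'E'
print('--- with wrist')
c=np.load("c1.npy");K,d,_,_=cam("wrist");Cw=(K,d,c[:3],c[3:])
W=[((-43,-66,27),(95,541)),((32,-66,51),(372,567)),((52,55,12),(446,73)),((-52,55,12),(50,74))]
pw=np.array([p for p,_ in W])/1e3;uw=np.array([u for _,u in W])/3.75+[175,50]-.37
r2=lambda q:np.r_[res(q),(proj("w",w(q,pw),Cw)-uw).ravel()]
r=least_squares(r2,q,loss='soft_l1');q=r.x
print(q,np.round(r.fun.reshape(-1,2),2))
rw=least_squares(lambda q:(proj("w",w(q,pw),Cw)-uw).ravel(),q);print('wrist only',rw.x,rw.fun.round(2))
for n,p in dict(hinge=(-43,-66,12),post=(32,-66,36),mouth=(0,-75,12),guide=(0,0,12),stop=(0,35,22)).items(): print(n,w(q,np.array([p])/1e3).round(4))
np.save("q.npy",q)
E
python3 fit.py
```

```text
[ 0.52652077 -0.17937641  0.00849584 -0.06134371] [[ 0.73  0.48]
 [-0.57  0.24]
 [-0.1  -0.21]
 [ 0.38  0.29]
 [ 0.37 -0.26]
 [-0.25  0.36]
 [-1.19 -0.  ]
 [-0.19 -0.03]]
hinge [[ 0.4796 -0.2426  0.0205]]
post [[ 0.5544 -0.2472  0.0445]]
mouth [[ 0.5219 -0.2542  0.0205]]
guide [[ 0.5265 -0.1794  0.0205]]
stop [[ 0.5287 -0.1444  0.0305]]
--- with wrist
[ 0.52656868 -0.17883132  0.00848057 -0.06323182] [[ 0.42  0.52]
 [-0.81  0.29]
 [-0.31 -0.28]
 [ 0.07  0.22]
 [ 0.33 -0.13]
 [-0.29  0.46]
 [-1.33  0.09]
 [-0.36  0.12]
 [-0.2   1.29]
 [-0.02 -0.59]
 [ 1.1   0.28]
 [-0.77  0.06]]
wrist only [ 0.5263976  -0.17860116  0.00686741 -0.06421243] [-0.1   0.73 -0.28 -1.14  0.86  0.41 -0.48  0.07]
hinge [[ 0.4795 -0.242   0.0205]]
post [[ 0.5543 -0.2467  0.0445]]
mouth [[ 0.5218 -0.2537  0.0205]]
guide [[ 0.5266 -0.1788  0.0205]]
stop [[ 0.5288 -0.1439  0.0305]]
```

Call:
servo_tool:
  series:
    - {"travel": [0,-0.001,0.032]}
    - {"travel": [0,0,0.04]}
    - {"travel": [0,0,0.04]}
    - {"travel": [0,0,0.03]}
    - {"travel": [0,0,0.01]}

```text
$.series[0]: bad value
```

Call:
servo_tool:
  series:
    - {"travel": [0,0,0]}
    - {"travel": [0,0,0]}
    - {"travel": [0,0,0]}
    - {"travel": [0,0,0]}
    - {"travel": [0,0,0]}
  claw: 0.0
  squeeze: 8

```text
$.series[0]: bad value
```

```bash
python3 - <<'E'
from plan import *
st()
crop("side",300,100,440,205,5.5,"pics/s3.png")
E
```

```text
2.75 [ 0.5552 -0.2473  0.1991] yaw -0.0589 z [-9.e-04  1.e-04 -1.e+00] F [-0.37  0.13  0.41] 0.46030942563155125
```

View pics/s3.png

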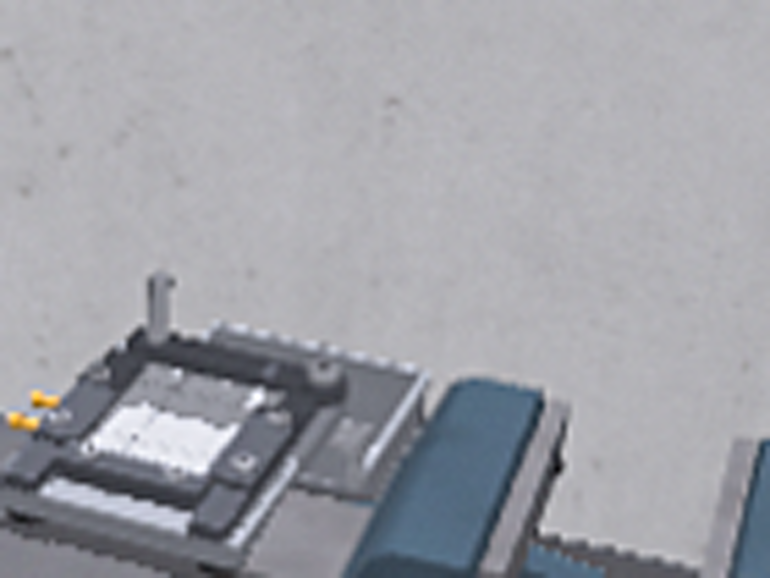

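Call:
servo_tool:
  series:
    - {"travel": [0,-0.001,0.032],"angular": [0,0,0]}
    - {"travel": [0,0,0.04],"angular": [0,0,0]}
    - {"travel": [0,0,0.04],"angular": [0,0,0]}
    - {"travel": [0,0,0.03],"angular": [0,0,0]}
    - {"travel": [0,0,0.01],"angular": [0,0,0]}

```text
time: 3.3
position: [0.5534, -0.2422, 0.044]
tool_rot: [-2.274, -2.158, 0.003]
ft_force: [-0.3, 0.9, -0.2]
grip_width: 0.46
```

```bash
python3 - <<'E'
from plan import *
st()
crop("side",260,60,480,225,3.5,"pics/s3b.png")
st()
E
```

```text
3.3 [ 0.5534 -0.2422  0.044 ] yaw -0.0524 z [-0.0055  0.003  -1.    ] F [-0.32  0.93 -0.17] 0.45961824338517
3.35 [ 0.5536 -0.2428  0.0442] yaw -0.0527 z [-0.005   0.0024 -1.    ] F [-0.29  0.03  0.2 ] 0.4607781137926988
```

View pics/s3b.png

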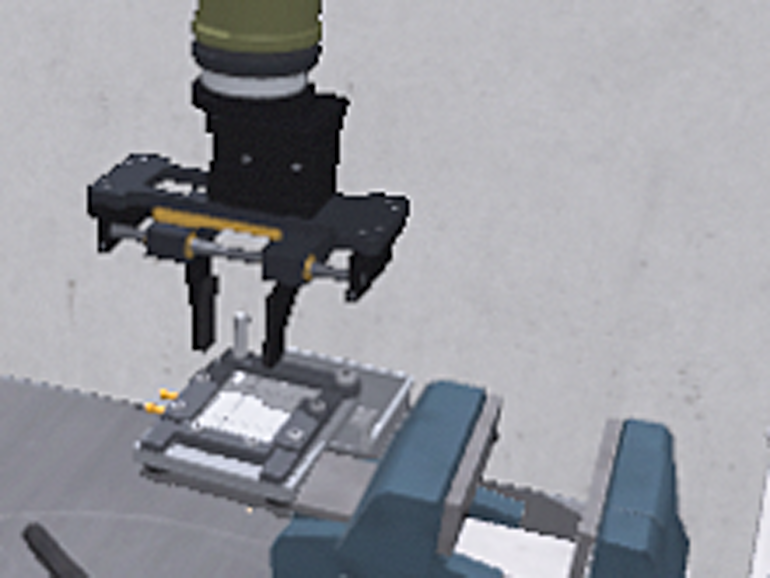

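Call:
servo_tool:
  series:
    - {"travel": [-0.003,0,-0.002],"angular": [0,0,0]}
    - {"travel": [0,0,0],"angular": [0,0,0]}
    - {"travel": [0,0,0],"angular": [0,0,0]}
    - {"travel": [0,0,0],"angular": [0,0,0]}
    - {"travel": [0,0,0],"angular": [0,0,0]}
  claw: 0.0
  squeeze: 8

```text
time: 3.85
position: [0.554, -0.2491, 0.0503]
tool_rot: [-2.282, -2.157, 0.001]
ft_force: [-1.3, 0.5, 6.3]
grip_width: 0.108
```

```bash
python3 - <<'E'
from plan import *
st()
E
```

```text
3.85 [ 0.554  -0.2491  0.0503] yaw -0.0561 z [-1.3e-03  5.0e-04 -1.0e+00] F [-1.33  0.5   6.29] 0.10826587823964436
```

Call:
servo_tool:
  series:
    - {"travel": [0,0,0],"angular": [0,0,0]}
    - {"travel": [0,0,0],"angular": [0,0,0]}

```text
time: 4.05
position: [0.554, -0.2491, 0.0503]
tool_rot: [-2.282, -2.157, 0.0]
ft_force: [-3.4, 1.3, 6.2]
grip_width: 0.109
```

```bash
python3 - <<'E'
from plan import *
st()
q=np.load("q.npy");s=ctrl.get_state();P=s['position']
H=np.array([.4795,-.242]);r=P[:2]-H;print(np.hypot(*r),np.arctan2(r[1],r[0]))
E
```

```text
4.05 [ 0.554  -0.2491  0.0503] yaw -0.0564 z [-1.1e-03  7.0e-04 -1.0e+00] F [-3.41  1.29  6.17] 0.10875910472562232
0.07486275661569472 -0.09498350750329619
```

Call:
servo_tool:
  series:
    - {"travel": [-0.0112,-0.0008,-0.002],"angular": [0,0,0]}
    - {"travel": [-0.011,-0.0025,0],"angular": [0,0,0]}
    - {"travel": [-0.0105,-0.0041,0],"angular": [0,0,0]}
    - {"travel": [-0.0097,-0.0056,0],"angular": [0,0,0]}
    - {"travel": [-0.0088,-0.007,0],"angular": [0,0,0]}

```text
time: 4.55
position: [0.531, -0.2995, 0.0508]
tool_rot: [-2.283, -2.157, 0.0]
ft_force: [-1.2, 2.7, -5.7]
grip_width: 0.11
```

Call:
servo_tool:
  series:
    - {"travel": [-0.0076,-0.0083,0],"angular": [0,0,0]}
    - {"travel": [-0.0063,-0.0093,0],"angular": [0,0,0]}
    - {"travel": [-0.0048,-0.0101,0],"angular": [0,0,0]}
    - {"travel": [-0.0033,-0.0107,0],"angular": [0,0,0]}
    - {"travel": [-0.0016,-0.0111,0],"angular": [0,0,0]}

```text
time: 5.05
position: [0.4806, -0.3214, 0.0522]
tool_rot: [2.282, 2.155, -0.001]
ft_force: [1.3, -2.8, -5.9]
grip_width: 0.115
```

Call:
servo_tool:
  series:
    - {"travel": [0,-0.0112,0],"angular": [0,0,0]}
    - {"travel": [0.001,-0.0075,0],"angular": [0,0,0]}
    - {"travel": [0,0,0],"angular": [0,0,0]}
    - {"travel": [0,0,0],"angular": [0,0,0]}

```text
time: 5.45
position: [0.4621, -0.3187, 0.0523]
tool_rot: [2.282, 2.157, -0.001]
ft_force: [-2.0, -4.9, -0.1]
grip_width: 0.112
```

```bash
python3 - <<'E'
from plan import *
st()
crop("top",265,185,445,320,4.4,"pics/t4.png")
P=ctrl.get_state()['position'][:2]-[.4795,-.242];print(np.hypot(*P),-.063-np.arctan2(P[1],P[0]))
E
```

```text
5.45 [ 0.4621 -0.3187  0.0523] yaw -0.0562 z [ 2.0e-04 -1.4e-03 -1.0e+00] F [-2.03 -4.9  -0.07] 0.11151237207496097
0.07864983889982793 1.7269327945218904
```

View pics/t4.png

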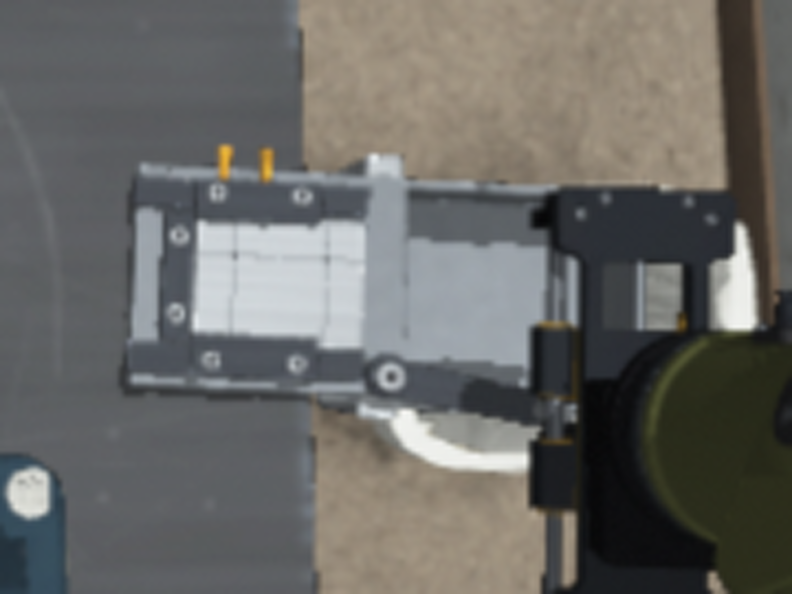

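Call:
servo_tool:
  series:
    - {"travel": [0,0,0],"angular": [0,0,0]}
    - {"travel": [0,0,0],"angular": [0,0,0]}
    - {"travel": [0,0,-0.03],"angular": [0,0,0]}
    - {"travel": [0,0,-0.03],"angular": [0,0,0]}
    - {"travel": [0,0,0],"angular": [0,0,0]}
  claw: 0.035

```text
time: 6.0
position: [0.4659, -0.3182, 0.1156]
tool_rot: [2.277, 2.156, 0.006]
ft_force: [0.6, 0.1, 1.1]
grip_width: 0.386
```

```bash
python3 - <<'E'
from plan import *
st()
plan([((.5266,-.1788,.10),-.063)])
E
```

```text
6.0 [ 0.4659 -0.3182  0.1156] yaw -0.0547 z [ 0.0072 -0.0016 -1.    ] F [0.59 0.09 1.15] 0.38614033034921935
[{"travel": [0.0356, 0.0132, 0.0039], "angular": [0.002, 0.0, 0.002]}, {"travel": [0.0357, 0.0132, 0.0039], "angular": [0.002, 0.0, 0.002]}, {"travel": [0.0357, 0.0131, 0.0039], "angular": [0.002, 0.001, 0.002]}, {"travel": [0.0357, 0.013, 0.004], "angular": [0.001, 0.0, 0.002]}]
```

Call:
servo_tool:
  series:
    - {"travel": [0.0357,0.013,0.004],"angular": [0,0,0.002]}
    - {"travel": [0.0357,0.013,0.004],"angular": [0,0,0.002]}
    - {"travel": [0.0357,0.013,0.004],"angular": [0,0,0.002]}
    - {"travel": [0.0357,0.013,0.004],"angular": [0,0,0.002]}
    - {"travel": [0,0,0],"angular": [0,0,0]}
  claw: 0.0
  squeeze: 20

```text
time: 6.5
position: [0.5252, -0.1698, 0.0941]
tool_rot: [-2.277, -2.158, -0.004]
ft_force: [0.1, 0.7, -0.5]
grip_width: 0.047
```

Call:
servo_tool:
  series:
    - {"travel": [0,0,0],"angular": [0,0,0]}
    - {"travel": [0,0,0],"angular": [0,0,0]}

```text
time: 6.7
position: [0.5224, -0.1789, 0.0954]
tool_rot: [-2.292, -2.148, 0.001]
ft_force: [0.5, -0.1, -0.1]
grip_width: 0.007
```

```bash
python3 - <<'E'
from plan import *
st()
C=cam("wrist");q=np.load('q.npy')
im=cv2.cvtColor(ctrl.get_image("wrist"),cv2.COLOR_RGB2BGR)
crop("wrist",0,0,560,420,1.4,"pics/w5.png",im)
crop("top",265,185,445,320,4.4,"pics/t5.png")
st()
E
```

```text
6.7 [ 0.5224 -0.1789  0.0954] yaw -0.0649 z [-5.e-04 -2.e-04 -1.e+00] F [ 0.5  -0.07 -0.14] 0.007228933097403335
6.8 [ 0.5224 -0.1795  0.0956] yaw -0.0663 z [-0.e+00 -2.e-04 -1.e+00] F [ 0.08 -0.29 -0.27] 0.0025402490691361175
```

View pics/w5.png

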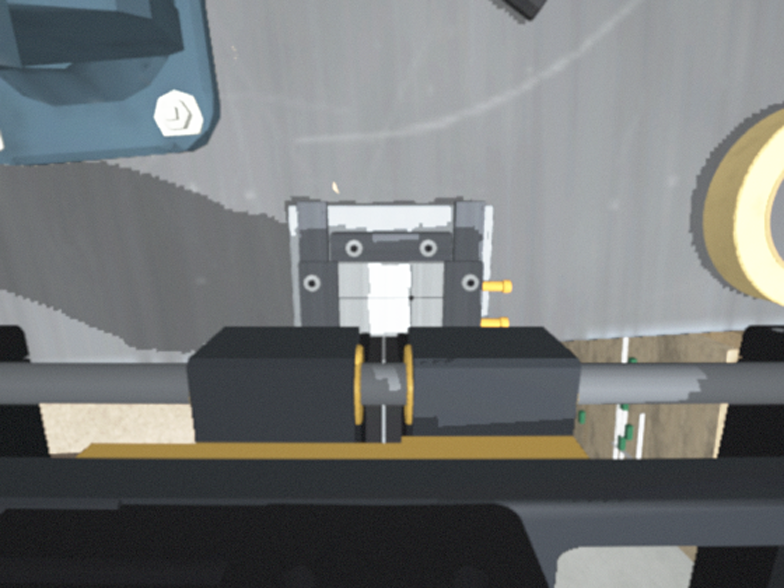

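View pics/t5.png

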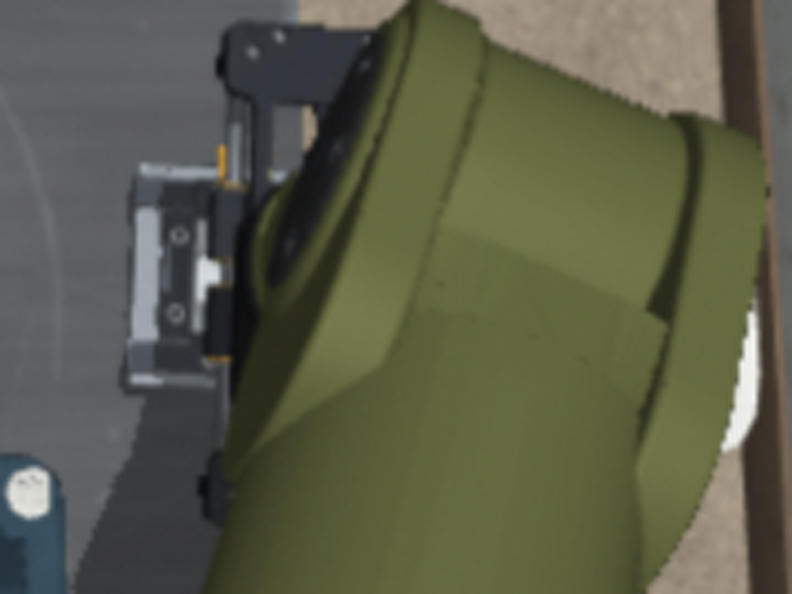

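Call:
servo_tool:
  series:
    - {"travel": [0,0.002,0.02],"angular": [0,0,0]}
    - {"travel": [0,0.002,0.02],"angular": [0,0,0]}
    - {"travel": [0,0,0.01],"angular": [0,0,0]}
    - {"travel": [0,0,0],"angular": [0,0,0]}
    - {"travel": [0,0,0],"angular": [0,0,0]}

```text
time: 7.3
position: [0.5269, -0.1792, 0.046]
tool_rot: [2.292, 2.148, 0.0]
ft_force: [0.5, 0.6, -0.8]
grip_width: 0.006
```

Call:
servo_tool:
  series:
    - {"travel": [0,0,0.001],"angular": [0,0,0]}
    - {"travel": [0,0,0.001],"angular": [0,0,0]}
    - {"travel": [0,0,0],"angular": [0,0,0]}

```text
time: 7.6
position: [0.5272, -0.1784, 0.044]
tool_rot: [2.291, 2.149, 0.001]
ft_force: [-0.7, -0.8, 1.2]
grip_width: 0.008
```

Call:
servo_tool:
  series:
    - {"travel": [0,0,0.001],"angular": [0,0,0]}
    - {"travel": [0,0,0],"angular": [0,0,0]}

```text
time: 7.8
position: [0.5269, -0.1783, 0.0426]
tool_rot: [-2.291, -2.149, -0.0]
ft_force: [0.2, 0.3, 0.6]
grip_width: 0.004
```

Call:
servo_tool:
  series:
    - {"travel": [0,0,0.0015],"angular": [0,0,0]}
    - {"travel": [0,0,0.001],"angular": [0,0,0]}
    - {"travel": [0,0,0],"angular": [0,0,0]}

```text
time: 8.1
position: [0.5267, -0.1784, 0.0398]
tool_rot: [-2.291, -2.149, 0.0]
ft_force: [-0.3, -0.8, 0.2]
grip_width: 0.006
```

Call:
servo_tool:
  series:
    - {"travel": [0,0,0.001],"angular": [0,0,0]}
    - {"travel": [0,0,0],"angular": [0,0,0]}

```text
time: 8.3
position: [0.5268, -0.1784, 0.0389]
tool_rot: [-2.291, -2.149, 0.0]
ft_force: [0.8, -1.0, 0.0]
grip_width: 0.008
```

Call:
servo_tool:
  series:
    - {"travel": [0,0,0.001],"angular": [0,0,0]}
    - {"travel": [0,0,0],"angular": [0,0,0]}

```text
time: 8.5
position: [0.5268, -0.1784, 0.0379]
tool_rot: [-2.291, -2.149, -0.0]
ft_force: [-0.3, -0.6, -0.6]
grip_width: 0.007
```

Call:
servo_tool:
  series:
    - {"travel": [0,0,0.001],"angular": [0,0,0]}
    - {"travel": [0,0,0],"angular": [0,0,0]}

```text
time: 8.7
position: [0.5268, -0.1784, 0.0369]
tool_rot: [-2.291, -2.149, 0.0]
ft_force: [-0.2, 0.1, -0.7]
grip_width: 0.003
```

Nearly at the expected height; half‑mm steps now.

Call:
servo_tool:
  series:
    - {"travel": [0,0,0.0005],"angular": [0,0,0]}
    - {"travel": [0,0,0],"angular": [0,0,0]}

```text
time: 8.9
position: [0.5269, -0.1784, 0.0365]
tool_rot: [-2.291, -2.149, -0.0]
ft_force: [-0.1, -0.1, 0.5]
grip_width: 0.005
```

Call:
servo_tool:
  series:
    - {"travel": [0,0,0.0005],"angular": [0,0,0]}
    - {"travel": [0,0,0],"angular": [0,0,0]}

```text
time: 9.1
position: [0.527, -0.1785, 0.0364]
tool_rot: [-2.291, -2.149, -0.0]
ft_force: [-1.5, 0.4, 4.4]
grip_width: 0.005
```

Call:
servo_tool:
  series:
    - {"travel": [0,0,0.0005],"angular": [0,0,0]}
    - {"travel": [0,0,0],"angular": [0,0,0]}

```text
time: 9.3
position: [0.527, -0.1784, 0.0364]
tool_rot: [-2.291, -2.149, -0.001]
ft_force: [-2.7, 0.7, 8.0]
grip_width: 0.004
```

Call:
servo_tool:
  series:
    - {"travel": [0,0,0.0003],"angular": [0,0,0]}
    - {"travel": [-0.001,0,0],"angular": [0,0,0]}
    - {"travel": [-0.001,0,0],"angular": [0,0,0]}

```text
time: 9.6
position: [0.5275, -0.1798, 0.0364]
tool_rot: [-2.291, -2.149, -0.003]
ft_force: [-2.1, 2.5, 8.5]
grip_width: 0.003
```

Call:
servo_tool:
  series:
    - {"travel": [-0.001,0,0],"angular": [0,0,0]}
    - {"travel": [-0.001,0,0],"angular": [0,0,0]}

```text
time: 9.8
position: [0.5275, -0.1817, 0.0364]
tool_rot: [-2.291, -2.15, -0.003]
ft_force: [-1.7, 2.9, 8.4]
grip_width: 0.001
```

```bash
python3 - <<'E'
from plan import *
st()
C=cam("wrist");q=np.load('q.npy')
crop("wrist",160,130,400,300,3.3,"pics/w6.png")
st()
E
```

```text
9.8 [ 0.5275 -0.1817  0.0364] yaw -0.0635 z [ 0.0014  0.0015 -1.    ] F [-1.75  2.9   8.42] 0.0011305294675550864
9.85 [ 0.5275 -0.182   0.0364] yaw -0.0637 z [ 0.0015  0.0012 -1.    ] F [-2.08  1.75  8.97] 0.0027694243766042737
```

View pics/w6.png

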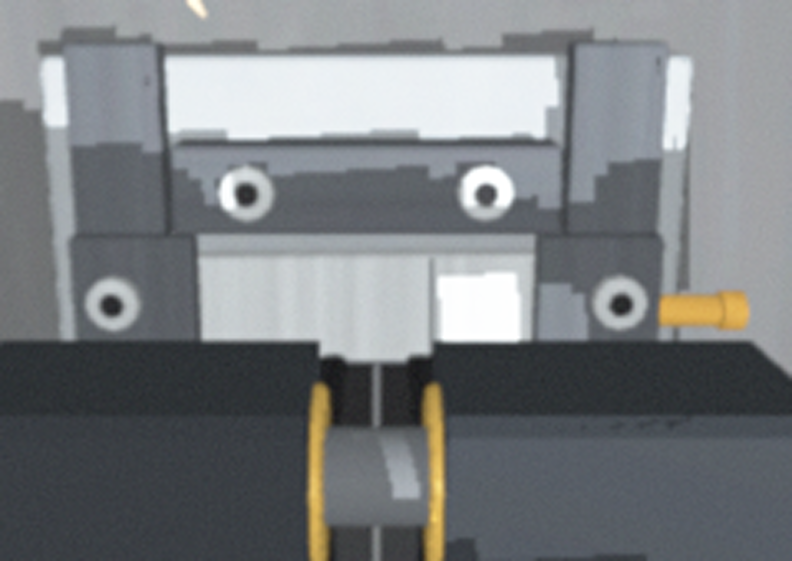

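Call:
servo_tool:
  series:
    - {"travel": [-0.0015,0,0.0003],"angular": [0,0,0]}
    - {"travel": [-0.0015,0,0],"angular": [0,0,0]}
    - {"travel": [-0.0015,0,0],"angular": [0,0,0]}
    - {"travel": [-0.0015,0,0],"angular": [0,0,0]}

```text
time: 10.25
position: [0.5276, -0.1876, 0.0364]
tool_rot: [2.29, 2.15, 0.004]
ft_force: [-2.6, 2.7, 10.6]
grip_width: 0.005
```

```bash
python3 - <<'E'
from plan import *
st()
crop("wrist",160,130,400,300,3.3,"pics/w7.png")
st()
E
```

```text
10.25 [ 0.5276 -0.1876  0.0364] yaw -0.0634 z [ 0.0023  0.0015 -1.    ] F [-2.56  2.71 10.59] 0.00476508399165393
10.3 [ 0.5275 -0.1881  0.0364] yaw -0.0637 z [ 0.0023  0.001  -1.    ] F [-0.83  1.38  8.55] 0.003746548399376493
```

View pics/w7.png

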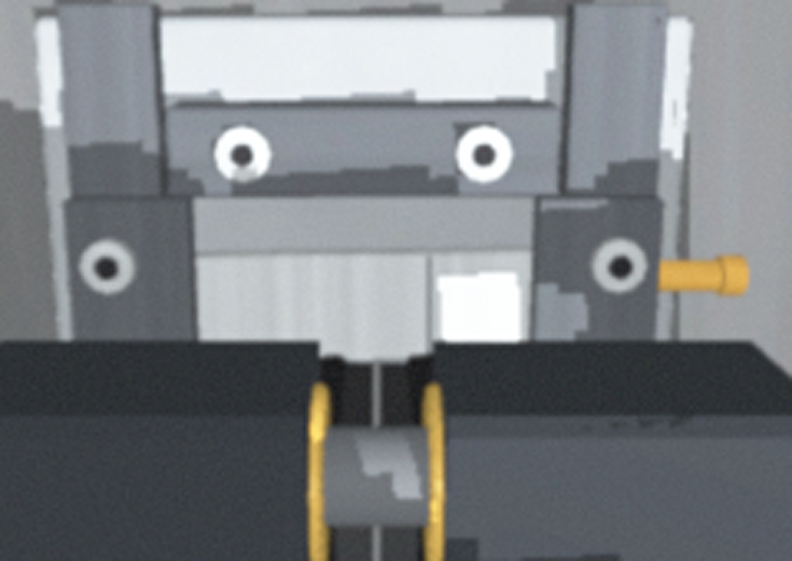

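Call:
servo_tool:
  series:
    - {"travel": [-0.002,0,0],"angular": [0,0,0]}
    - {"travel": [-0.002,0,0],"angular": [0,0,0]}
    - {"travel": [-0.002,0,0],"angular": [0,0,0]}
    - {"travel": [-0.002,0,0],"angular": [0,0,0]}

```text
time: 10.7
position: [0.5272, -0.1959, 0.0364]
tool_rot: [2.29, 2.149, 0.004]
ft_force: [-0.9, 2.2, 9.2]
grip_width: 0.009
```

Call:
servo_tool:
  series:
    - {"travel": [-0.0025,0,0],"angular": [0,0,0]}
    - {"travel": [-0.0025,0,0],"angular": [0,0,0]}
    - {"travel": [-0.0025,0,0],"angular": [0,0,0]}
    - {"travel": [-0.0025,0,0],"angular": [0,0,0]}

```text
time: 11.1
position: [0.5268, -0.2059, 0.0364]
tool_rot: [2.29, 2.149, 0.004]
ft_force: [-0.2, 2.0, 8.2]
grip_width: 0.003
```

Call:
servo_tool:
  series:
    - {"travel": [-0.0025,0,0],"angular": [0,0,0]}
    - {"travel": [-0.0025,0,0],"angular": [0,0,0]}
    - {"travel": [-0.0025,0,0],"angular": [0,0,0]}
    - {"travel": [-0.0025,0,0],"angular": [0,0,0]}

```text
time: 11.5
position: [0.5263, -0.2163, 0.0364]
tool_rot: [2.289, 2.148, 0.004]
ft_force: [0.3, 0.9, 7.8]
grip_width: 0.008
```

```bash
python3 - <<'E'
from plan import *
st()
crop("wrist",160,80,400,260,3.3,"pics/w8.png")
st()
E
```

```text
11.5 [ 0.5263 -0.2163  0.0364] yaw -0.0635 z [ 3.5e-03  1.0e-04 -1.0e+00] F [0.25 0.88 7.79] 0.008219562196072163
11.55 [ 0.5262 -0.2169  0.0364] yaw -0.0641 z [ 3.7e-03 -4.0e-04 -1.0e+00] F [0.08 1.03 7.18] 0.003418697797563631
```

View pics/w8.png

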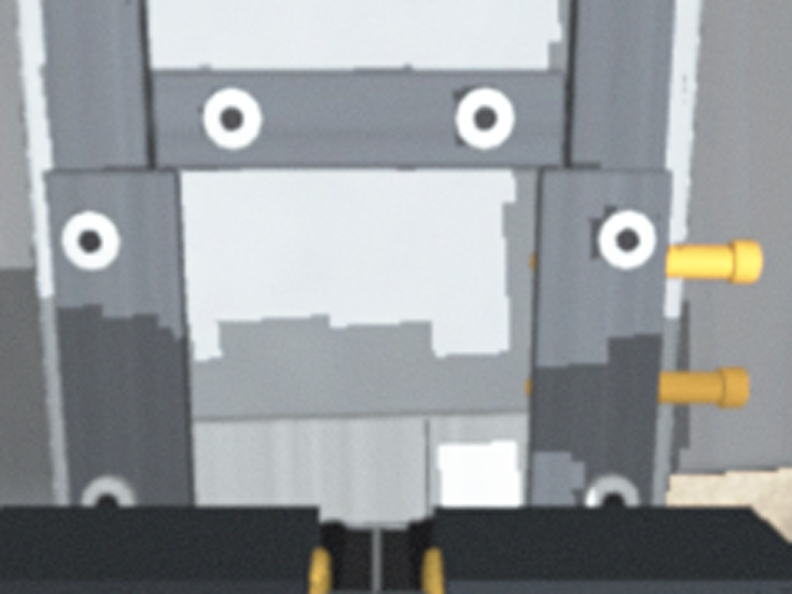

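Call:
servo_tool:
  series:
    - {"travel": [-0.0025,0,0],"angular": [0,0,0]}
    - {"travel": [-0.0025,0,0],"angular": [0,0,0]}
    - {"travel": [-0.0025,0,0],"angular": [0,0,0]}
    - {"travel": [-0.0025,0,0],"angular": [0,0,0]}
    - {"travel": [0,0,0],"angular": [0,0,0]}

```text
time: 12.05
position: [0.5255, -0.2269, 0.0364]
tool_rot: [2.289, 2.147, 0.003]
ft_force: [0.0, 0.4, 7.2]
grip_width: 0.006
```

Call:
servo_tool:
  series:
    - {"travel": [0,0,-0.003],"angular": [0,0,0]}
    - {"travel": [0,0,-0.012],"angular": [0,0,0]}
    - {"travel": [0.025,0,0],"angular": [0,0,0]}
    - {"travel": [0.025,0,0],"angular": [0,0,0]}
    - {"travel": [0,0,0],"angular": [0,0,0]}

```text
time: 12.55
position: [0.5277, -0.1721, 0.0502]
tool_rot: [-2.284, -2.154, -0.003]
ft_force: [0.4, 0.7, 0.9]
grip_width: 0.004
```

Call:
servo_tool:
  series:
    - {"travel": [0,0,0],"angular": [0,0,0]}
    - {"travel": [0,0,0],"angular": [0,0,0]}

```text
time: 12.75
position: [0.5269, -0.1775, 0.0503]
tool_rot: [2.292, 2.148, -0.0]
ft_force: [0.7, 0.2, 0.3]
grip_width: 0.008
```

```bash
python3 - <<'E'
from plan import *
st()
P=ctrl.get_state()['position']
q=np.load("q.npy");c,s=np.cos(q[3]),np.sin(q[3]);print('nest',np.array([[c,s],[-s,c]])@(P[:2]-q[:2]))
crop("wrist",0,0,560,420,1.4,"pics/w9.png")
crop("side",280,120,420,225,5.5,"pics/s9.png")
E
```

```text
12.75 [ 0.5269 -0.1775  0.0503] yaw -0.065 z [ 3.e-04 -7.e-04 -1.e+00] F [0.67 0.23 0.34] 0.007717422972997472
nest [0.00022435 0.00133864]
```

View pics/w9.png

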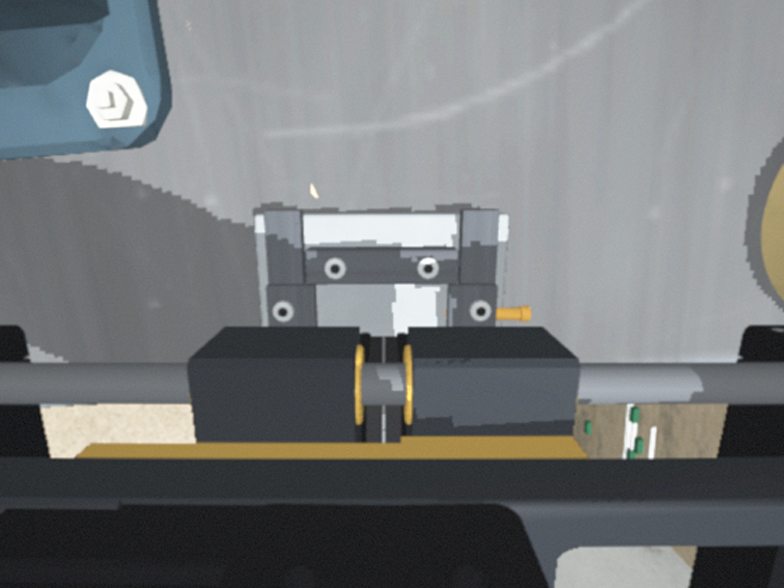

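View pics/s9.png

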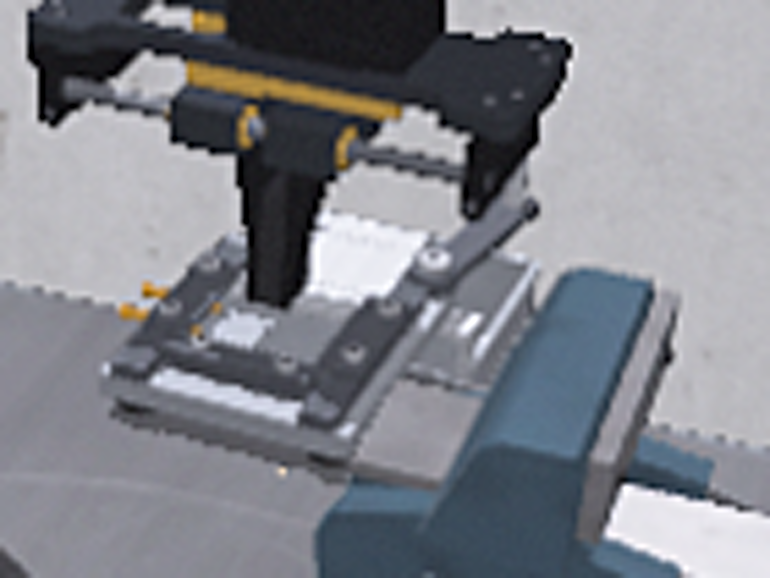

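Call:
servo_tool:
  series:
    - {"travel": [0.003,0,0.005],"angular": [0,0,0]}
    - {"travel": [0,0,0.005],"angular": [0,0,0]}
    - {"travel": [0,0,0.003],"angular": [0,0,0]}
    - {"travel": [0,0,0.0015],"angular": [0,0,0]}
    - {"travel": [0,0,0],"angular": [0,0,0]}

```text
time: 13.35
position: [0.5269, -0.1735, 0.035]
tool_rot: [-2.291, -2.149, 0.001]
ft_force: [-0.4, -0.5, 0.2]
grip_width: 0.001
```

Call:
servo_tool:
  series:
    - {"travel": [0,0,0.001],"angular": [0,0,0]}
    - {"travel": [0,0,0.001],"angular": [0,0,0]}
    - {"travel": [0,0,0],"angular": [0,0,0]}

```text
time: 13.65
position: [0.5272, -0.1734, 0.0334]
tool_rot: [-2.291, -2.149, -0.0]
ft_force: [0.1, 0.4, 0.9]
grip_width: -0.002
```

Call:
servo_tool:
  series:
    - {"travel": [-0.003,0,0],"angular": [0,0,0]}
    - {"travel": [-0.003,0,0],"angular": [0,0,0]}
    - {"travel": [-0.003,0,0],"angular": [0,0,0]}
    - {"travel": [-0.002,0,0],"angular": [0,0,0]}

```text
time: 14.05
position: [0.5265, -0.185, 0.0335]
tool_rot: [2.292, 2.148, 0.0]
ft_force: [0.7, -0.1, -0.1]
grip_width: 0.009
```

Call:
servo_tool:
  series:
    - {"travel": [-0.002,0,0],"angular": [0,0,0]}
    - {"travel": [-0.002,0,0],"angular": [0,0,0]}
    - {"travel": [-0.002,0,0],"angular": [0,0,0]}
    - {"travel": [-0.002,0,0],"angular": [0,0,0]}

```text
time: 14.45
position: [0.5261, -0.1924, 0.0335]
tool_rot: [-2.291, -2.149, -0.0]
ft_force: [0.0, 0.8, -0.3]
grip_width: 0.009
```

Call:
servo_tool:
  series:
    - {"travel": [-0.002,0,0],"angular": [0,0,0]}
    - {"travel": [-0.002,0,0],"angular": [0,0,0]}
    - {"travel": [-0.002,0,0],"angular": [0,0,0]}
    - {"travel": [-0.002,0,0],"angular": [0,0,0]}

```text
time: 14.85
position: [0.5255, -0.2006, 0.0335]
tool_rot: [2.291, 2.149, 0.0]
ft_force: [0.6, 0.2, 0.5]
grip_width: 0.007
```

```bash
python3 - <<'E'
from plan import *
crop("side",280,120,420,225,5.5,"pics/s10.png")
st()
E
```

```text
14.9 [ 0.5254 -0.201   0.0335] yaw -0.0644 z [ 1.e-04 -3.e-04 -1.e+00] F [ 0.02 -0.28 -0.25] 0.008511806226785764
```

View pics/s10.png

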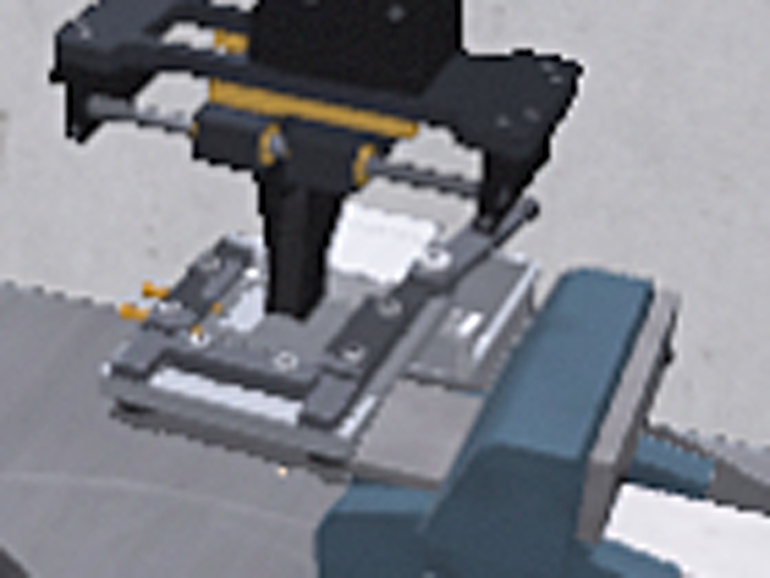

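Call:
servo_tool:
  series:
    - {"travel": [-0.0025,0,0],"angular": [0,0,0]}
    - {"travel": [-0.0025,0,0],"angular": [0,0,0]}
    - {"travel": [-0.0025,0,0],"angular": [0,0,0]}
    - {"travel": [-0.0025,0,0],"angular": [0,0,0]}

```text
time: 15.3
position: [0.5248, -0.2107, 0.0335]
tool_rot: [2.291, 2.149, -0.0]
ft_force: [-0.7, -0.7, 0.5]
grip_width: 0.004
```

Call:
servo_tool:
  series:
    - {"travel": [-0.003,0,0],"angular": [0,0,0]}
    - {"travel": [-0.003,0,0],"angular": [0,0,0]}
    - {"travel": [-0.003,0,0],"angular": [0,0,0]}
    - {"travel": [-0.003,0,0],"angular": [0,0,0]}

```text
time: 15.7
position: [0.5241, -0.2227, 0.0334]
tool_rot: [2.291, 2.149, 0.0]
ft_force: [0.7, -0.7, 0.1]
grip_width: 0.002
```

```bash
python3 - <<'E'
from plan import *
crop("side",280,120,420,225,5.5,"pics/s11.png")
st()
E
```

```text
15.75 [ 0.5239 -0.2233  0.0335] yaw -0.0647 z [ 1.e-04 -5.e-04 -1.e+00] F [ 0.08 -0.82  0.24] 0.005114741237225028
```

View pics/s11.png

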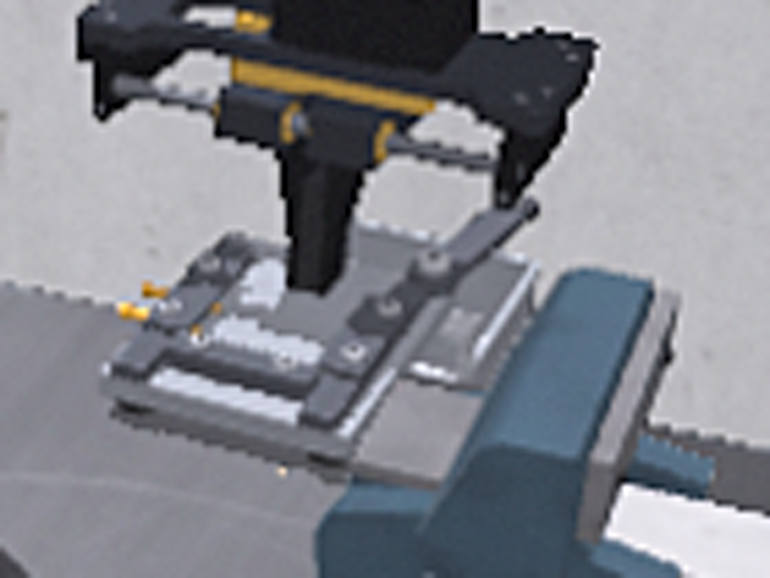

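Call:
servo_tool:
  series:
    - {"travel": [0,0,-0.02],"angular": [0,0,0]}
    - {"travel": [0,0,-0.04],"angular": [0,0,0]}
    - {"travel": [0,0,-0.04],"angular": [0,0,0]}
    - {"travel": [-0.03,-0.02,-0.04],"angular": [0,0,0]}
    - {"travel": [-0.04,-0.02,-0.02],"angular": [0,0,0]}
  claw: 0.035

```text
time: 16.25
position: [0.4835, -0.2865, 0.1939]
tool_rot: [2.283, 2.154, 0.005]
ft_force: [0.8, -1.3, -0.4]
grip_width: 0.355
```

Call:
servo_tool:
  series:
    - {"travel": [-0.025,-0.02,0],"angular": [0,0,0]}
    - {"travel": [0,0,0],"angular": [0,0,0]}
    - {"travel": [0,0,0],"angular": [0,0,0]}
    - {"travel": [0,0,0],"angular": [0,0,0]}

```text
time: 16.65
position: [0.4604, -0.31, 0.1902]
tool_rot: [-2.289, -2.151, -0.001]
ft_force: [0.8, 0.3, 0.1]
grip_width: 0.398
```

```bash
python3 - <<'E'
from plan import *
st()
C=cam("wrist");np.save("c2.npy",np.r_[C[2],C[3]])
crop("wrist",120,40,440,280,2.5,"pics/w12.png")
crop("top",265,185,445,320,4.4,"pics/t12.png")
st()
E
```

```text
16.65 [ 0.4604 -0.31    0.1902] yaw -0.0623 z [-2.e-04  1.e-03 -1.e+00] F [0.84 0.27 0.11] 0.3979538299593355
16.75 [ 0.4605 -0.3098  0.1901] yaw -0.0615 z [-7.e-04  6.e-04 -1.e+00] F [-0.21  1.03  0.47] 0.40126795111615987
```

View pics/w12.png

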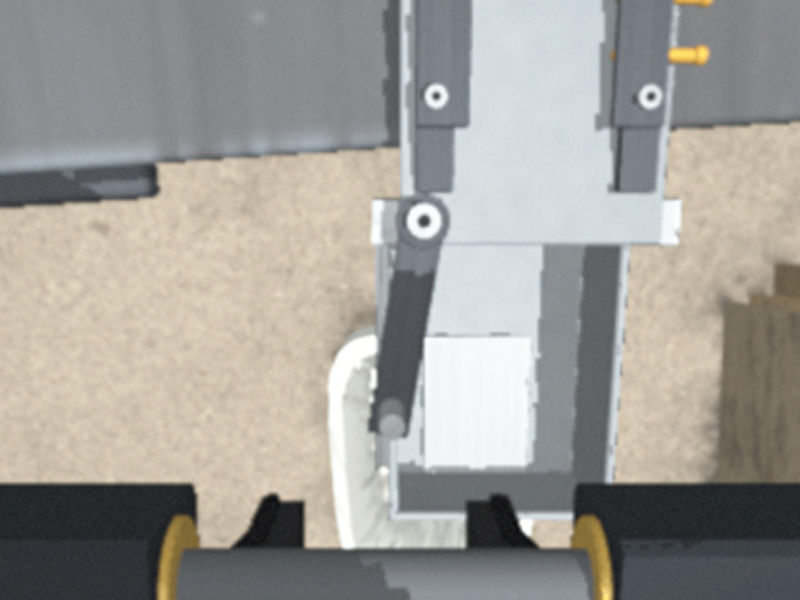

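View pics/t12.png

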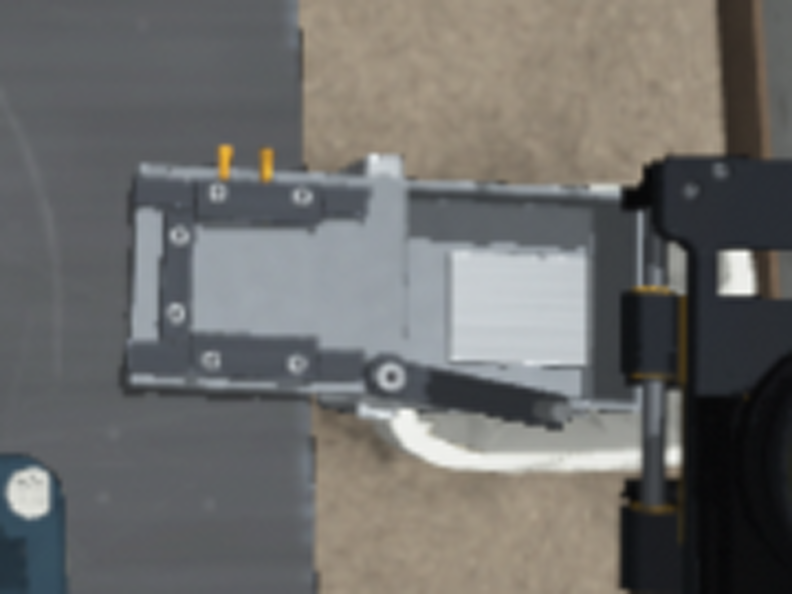

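```bash
python3 - <<'E'
from plan import *
c=np.load("c2.npy");K,d,_,_=cam("wrist")
X=onz("w",[(391/2.5+120-.3,410/2.5+40-.3)],.0595,(K,d,c[:3],c[3:]))[0];print(X)
print(X[:2]-[.4795,-.242],np.hypot(*(X[:2]-[.4795,-.242])))
plan([((X[0],X[1],.051),-.063)])
E
```

```text
[ 0.46285603 -0.30739549  0.0595    ]
[-0.01664397 -0.06539549] 0.0674803117637764
[{"travel": [0.0006, 0.0006, 0.0348], "angular": [-0.0, -0.0, 0.0]}, {"travel": [0.0006, 0.0006, 0.0348], "angular": [-0.0, -0.0, 0.001]}, {"travel": [0.0006, 0.0005, 0.0347], "angular": [-0.0, -0.0, 0.0]}, {"travel": [0.0007, 0.0006, 0.0348], "angular": [-0.001, -0.001, 0.001]}]
```

Call:
servo_tool:
  series:
    - {"travel": [-0.0015,0.001,0.04],"angular": [0,0,0]}
    - {"travel": [-0.0015,0.001,0.04],"angular": [0,0,0]}
    - {"travel": [0,0,0.035],"angular": [0,0,0]}
    - {"travel": [0,0,0.024],"angular": [0,0,0]}
    - {"travel": [0,0,0],"angular": [0,0,0]}

```text
time: 17.25
position: [0.4594, -0.3118, 0.0478]
tool_rot: [-2.284, -2.146, 0.005]
ft_force: [-0.0, 0.7, -0.2]
grip_width: 0.403
```

Call:
servo_tool:
  series:
    - {"travel": [0,0,0],"angular": [0,0,0]}
    - {"travel": [0,0,0],"angular": [0,0,0]}
    - {"travel": [0,0,0],"angular": [0,0,0]}
    - {"travel": [0,0,0],"angular": [0,0,0]}
    - {"travel": [0,0,0],"angular": [0,0,0]}
  claw: 0.0
  squeeze: 8

```text
time: 17.75
position: [0.4624, -0.3147, 0.0527]
tool_rot: [2.29, 2.148, 0.002]
ft_force: [-0.4, 0.2, 3.9]
grip_width: 0.112
```

```bash
python3 - <<'E'
from plan import *
st()
P=ctrl.get_state()['position'][:2]-[.4795,-.242];print(np.hypot(*P),-.063-np.arctan2(P[1],P[0]))
E
```

```text
17.75 [ 0.4624 -0.3147  0.0527] yaw -0.0638 z [ 2.2e-03 -5.0e-04 -1.0e+00] F [-0.41  0.17  3.9 ] 0.11220978681479062
0.0746727412215212 1.7393683670335875
```

Call:
servo_tool:
  series:
    - {"travel": [-0.001,0.007,0],"angular": [0,0,0]}
    - {"travel": [0,0.0112,0],"angular": [0,0,0]}
    - {"travel": [0.0016,0.0111,0],"angular": [0,0,0]}
    - {"travel": [0.0033,0.0107,0],"angular": [0,0,0]}
    - {"travel": [0.0048,0.0101,0],"angular": [0,0,0]}

```text
time: 18.25
position: [0.513, -0.3096, 0.0521]
tool_rot: [2.291, 2.148, -0.001]
ft_force: [-1.2, -1.0, 6.8]
grip_width: 0.11
```

Call:
servo_tool:
  series:
    - {"travel": [0.0063,0.0093,0],"angular": [0,0,0]}
    - {"travel": [0.0076,0.0083,0],"angular": [0,0,0]}
    - {"travel": [0.0088,0.007,0],"angular": [0,0,0]}
    - {"travel": [0.0097,0.0056,0],"angular": [0,0,0]}
    - {"travel": [0.0105,0.0041,0],"angular": [0,0,0]}

```text
time: 18.75
position: [0.5497, -0.2678, 0.0517]
tool_rot: [2.291, 2.149, -0.0]
ft_force: [-1.5, -1.8, 4.6]
grip_width: 0.11
```

Call:
servo_tool:
  series:
    - {"travel": [0.0108,0.0025,0],"angular": [0,0,0]}
    - {"travel": [0.01,0.001,0],"angular": [0,0,0]}
    - {"travel": [0,0,0],"angular": [0,0,0]}
    - {"travel": [0,0,0],"angular": [0,0,0]}

```text
time: 19.15
position: [0.5542, -0.2458, 0.0515]
tool_rot: [-2.289, -2.15, -0.002]
ft_force: [-0.2, 1.2, 5.4]
grip_width: 0.107
```

```bash
python3 - <<'E'
from plan import *
st()
P=ctrl.get_state()['position'][:2]-[.4795,-.242];print(np.hypot(*P),-.063-np.arctan2(P[1],P[0]))
crop("top",265,185,445,320,4.4,"pics/t13.png")
E
```

```text
19.15 [ 0.5542 -0.2458  0.0515] yaw -0.0629 z [ 2.e-04  2.e-03 -1.e+00] F [-0.22  1.16  5.38] 0.10714667064368116
0.07477143459514998 -0.011809806424313458
```

View pics/t13.png

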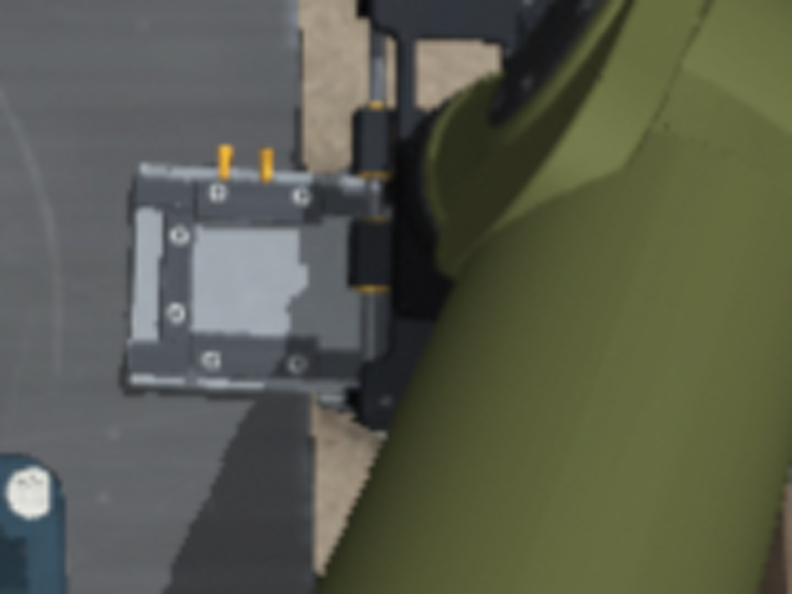

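Call:
servo_tool:
  series:
    - {"travel": [0.0015,0,0],"angular": [0,0,0]}
    - {"travel": [0.0015,0,0],"angular": [0,0,0]}
    - {"travel": [0,0,0],"angular": [0,0,0]}

```text
time: 19.5
position: [0.5542, -0.2453, 0.0516]
tool_rot: [2.291, 2.148, -0.0]
ft_force: [0.5, -2.3, 2.4]
grip_width: 0.112
```

Call:
servo_tool:
  series:
    - {"travel": [0,0,0],"angular": [0,0,0]}
    - {"travel": [0,0,0],"angular": [0,0,0]}
    - {"travel": [0,0,-0.03],"angular": [0,0,0]}
    - {"travel": [0,0,-0.04],"angular": [0,0,0]}
    - {"travel": [0,0,-0.04],"angular": [0,0,0]}
  claw: 0.035

```text
time: 20.0
position: [0.5531, -0.2441, 0.1617]
tool_rot: [-2.289, -2.147, 0.002]
ft_force: [1.1, -0.8, 1.7]
grip_width: 0.39
```

Call:
servo_tool:
  series:
    - {"travel": [-0.03,0,-0.02],"angular": [0,0,0]}
    - {"travel": [-0.04,0,0],"angular": [0,0,0]}
    - {"travel": [0,0,0],"angular": [0,0,0]}
    - {"travel": [0,0,0],"angular": [0,0,0]}
    - {"travel": [0,0,0],"angular": [0,0,0]}

```text
time: 20.5
position: [0.5495, -0.3131, 0.1806]
tool_rot: [-2.289, -2.149, -0.001]
ft_force: [0.4, 0.8, -0.0]
grip_width: 0.406
```

```bash
python3 - <<'E'
from plan import *
st()
crop("wrist",120,40,440,280,2.5,"pics/w14.png")
crop("side",280,100,420,205,5.5,"pics/s14.png")
E
```

```text
20.5 [ 0.5495 -0.3131  0.1806] yaw -0.0629 z [-0.0013  0.0019 -1.    ] F [ 0.45  0.84 -0.02] 0.4060063241310373
```

View pics/w14.png

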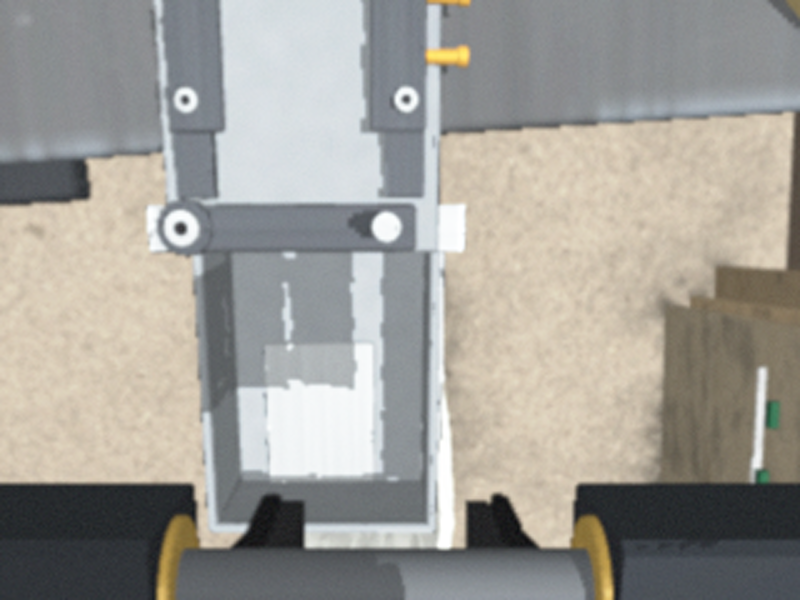

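View pics/s14.png

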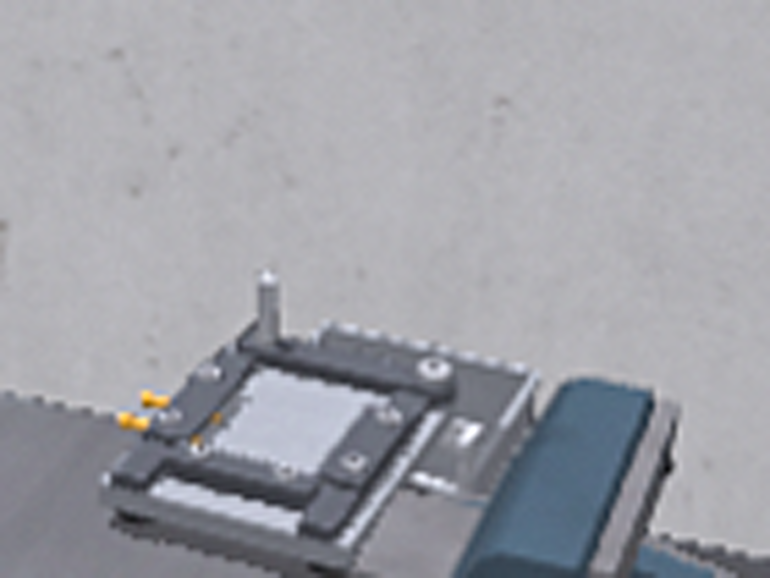

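The wrist picture shows the gate bar lying straight across the mouth, screw at (180,228) and post at (386,227). The blank lies flat in the bin around (320,410), and the arm is clear of everything, so I'm handing in.

```bash
python3 -c "
from bench import ctrl
print(ctrl.close_job())"
```

```text
the job is handed in; nothing more can be done
None
```

The finished blank is in the bin and the gate is shut again. I handed the job in at about 20.6 s of the 72 s allowed; the system gave no verdict.

- **Opening the gate:** I gripped the post and swung the gate to about 1.73 rad.
- **Dragging and dropping the blank:** I pressed the closed fingertips on the blank and dragged it out about 48 mm. The wrist sensor read 7 to 11 N of pressure. I then pushed it from behind until it fell.
- **Shutting the gate:** I regripped the post, swung the gate back to its stop, let go and lifted clear.

**Last checks:** The final pictures show the blank lying flat inside the bin and the gate straight across the mouth, by eye at about 0 rad. The fingers are about 0.1 m above the nest, touching nothing. I kept well away from the spare blank, punch and try square, but did not measure them again at the end.

**One disagreement:** Before regripping the open gate, the camera placed the post about 7 mm nearer the hinge than its known radius. I relied on the geometry, and the grip confirmed it.

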